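# Dock the power bank under the TV

### The job

Take the black power bank out of its wooden stand, lay it flat on the bare table and let go of it; then take it again by its narrow sides and slide it, flat and lengthwise, into the slot of the white charging dock until it is fully home against the back, and leave it there. Either end may go in first. Leave the figurine, the potted plant and the remote control where they are.

Things in the scene. Friction and masses are not known exactly. Their poses are not given: they have to be found in the camera images.
- bank: power bank, loose, about 0.25 kg: plain black slab 130 x 56 x 16 mm, thin steel seam round its rim, both ends and faces alike. Origin at its centre; x along its length, y through its thickness, z across its width. At the start it stands on a long edge in the stand, z up, centre 34 mm and top edge 62 mm above the table. Lying flat, its y is vertical and its centre 8 mm above the table.
- stand: pale wooden stand, fixed: 100 mm long (x), 52 mm wide (y), 24 mm high, with one groove along x, 20 mm wide, whose floor is 6 mm above the table, in which the power bank stands on edge (its ends overhang by 15 mm). Origin at the centre of its underside; z up.
- dock: white charging dock, fixed: a slot between two rails with overhanging lips, open above in the middle, ending at a block 110 wide, 90 long, 58 mm high. Origin: centre of the mouth, on the table; x into the slot (the mouth looks to -x), z up. Slot: floor is the table, 60 mm wide (flared to 66 at the mouth), 18 high under the lips, 90 deep. Rails 84 mm wide overall, 24 high; lips 40 mm apart.
- dock_home (a point): the spot, 8 mm above the table and 25 mm inside the mouth, where the power bank's centre is when it is fully home; 40 mm of the power bank then stand out of the mouth. Axes as the dock's.
- figurine: bystander, loose: white ceramic figurine, 92 mm tall, 56 mm across; origin at the centre of its underside, z up.
- pot: bystander, loose: terracotta pot with a small plant, pot 94 mm across and 78 mm high, leaves to about 125 mm; origin at the centre of its underside, z up.
- remote: bystander, loose: grey remote control with round black buttons, 170 x 44 x 18 mm, lying flat along its x; origin at the centre of its underside.
Not all that is in view belongs to the job. Leave any purple or turquoise look-alike of the bank alone.

How it is judged:
On the way:
1. the power bank lies flat on the table, let go of, outside the dock (angle between the y axis of bank and the z axis of dock, either way round below 0.12 rad and height (world z) of bank below 0.012 m and contact force between bank and the fingers below 0.2 N and linear speed of bank below 0.03 m/s and horizontal distance between bank and dock above 0.055 m), for 0.2 s.
At the end, for the whole second after the job is handed in: The power bank lies flat in the dock's slot, lengthwise (within 0.09 rad), pushed home to within 5 mm of the slot's back, at rest and let go of (x of bank in the frame of dock between 0.02 and 0.03 m and y of bank in the frame of dock between -0.005 and 0.005 m and height (world z) of bank below 0.012 m and angle between the y axis of bank and the z axis of dock, either way round below 0.12 rad and angle between the x axis of bank and the x axis of dock, either way round below 0.09 rad and linear speed of bank below 0.01 m/s); the robot touches nothing.
It fails at once if the figurine is knocked over or shifted by more than 30 mm (distance of figurine from where it was at the start of the episode above 0.03 m or angle between figurine's own z axis and vertical above 0.6 rad).
It fails at once if the plant pot is knocked over or shifted by more than 30 mm (distance of pot from where it was at the start of the episode above 0.03 m or angle between pot's own z axis and vertical above 0.6 rad).
It fails at once if the remote control is knocked over or shifted by more than 30 mm (distance of remote from where it was at the start of the episode above 0.03 m or angle between remote's own z axis and vertical above 0.6 rad).
It also fails if it takes over 67 s, if anything falls off the work surface, if the arm or the gripper's body presses on something with over 40 N, if the wrist force passes 120 N, or if a joint passes its speed limit or range.

### The arm

A 7-joint arm with a two-finger parallel gripper is mounted at the origin on the work surface. World frame = base frame: x ahead of the robot, y to its left, z up, the work surface at z = 0. Lengths are in m, angles in rad, forces in N, time in s.
With the tool pointing down it reaches from about 0.35 to 0.9 m from the base axis. Payload 19.9 kg.
Tool frame: the origin (TCP) lies at the very end of the fingers, on their centre line; the grasp point (between the pads) lies 19 mm behind it; z points along the fingers, y is the line along which they close (so a half turn about z gives the same grasp; the last joint's range is limited). The gripper opens to 94 mm and grips with 3 to 60 N. Pads are 16 mm wide; open, the fingers measure 119 mm over their backs; the gripper's body (75 mm by 177 mm) begins 78 mm behind the grasp point.
Start: joints at [1.244, 0.417, -0.01, 1.614, 0.005, 1.111, -0.053], TCP at [0.176, -0.6, 0.205] pointing down, gripper open.
Joint ranges: [-2.81, 2.81], [-0.39, 2.02], [-1.27, 1.25], [0.06, 2.57], [-1.19, 4.33], [0.19, 2], [-2.82, 2.82]. Speed limits (rad/s): [1.89, 1.89, 2.39, 2.39, 3.01, 3.01, 3.01].

### API

Orientations are given as a unit quaternion [x, y, z, w].
In Python, from rig import arm, imaging, workorder gives the robot as it stands. The module is installed in compiled form; this text tells all that it offers.
- The arm moves only by the tool step_arm, never from a script. Its argument "commands" is a list that holds one entry, the list of rows, each a list of 7 numbers: the shift along the tool's x, y, z in m, then the turn, a rotation vector about the tool's x, y, z in rad, then the opening, from 0 (shut) to 1 (fully open). In form: [[[x, y, z, wx, wy, wz, claw], ...]]. A call has exactly 5 rows; each row is the pose to reach, as a shift and turn from the pose commanded when the call began, along the tool's axes at that moment; what a row does not reach only later rows make up. A row lasts 1/10 s, in which the tool goes at most 50 mm and 8.59 degrees, less where a joint would pass 70% of its speed; a pose out of reach is approached as far as the arm can. A call with a gripper value outside its range is refused whole. The fingers move at their own pace and stop on an object; "grip_force" is the grip in N (left out, the last holds). Time passes only in rows, so rows that repeat a pose let the fingers close, or fill a call up. It gives the time, the measured TCP pose, the force, the opening and the grip force at its end, in the units of the state.
- arm.get_state(): the state, without advancing time (a new reading comes with each control period).
- imaging.grab_frame(name): name is "side" or "top"; returns a dict with "frame" (384x512x3 uint8, blue, green, red), "vfov" (degrees; the focal length in pixels is half the picture's height over the tangent of half this angle, whatever the lens; pixels are square), "cx", "cy" (the principal point, pixels), "world_from_camera" (4x4, takes a point from camera to world coordinates). Camera axes: x right, y up, looking along -z (the intrinsics and any distortion apply to the point x, -y, -z); pixel columns grow to the right and rows downward; lengths in m; the calibration is good to about 2 mm. A picture is of the moment at which its call begins. There is no depth.
- workorder.finish_job(): hands the job in; it is judged then, once.
The state is a dict: "clock": time; "qpos": joint angles; "qd": joint speeds; "effort": joint torques, N m; "ee_pos": TCP position; "ee_rot": TCP orientation; "wrist_force": force on the tool from outside, world axes, zero at the start; "moment": the same for the moment, N m; "width": finger opening in m; "grip_force": force on a finger pad.
Only numpy, scipy, OpenCV 4.12 (cv2) and the standard library are available. Lean on these libraries where they do the work, as an engineer would, in place of code of your own. Each camera call takes 0.05 s, during which the arm holds its last target. There are 200 camera calls.

## Working session

There is one attempt and no reset: what is moved stays moved. The work goes in short steps, Python scripts to look and compute and a tool call to move; the robot and the scene stay as the last step left them, time stands still between calls to the robot, and variables do not carry over. Pictures are saved under pics/ and viewed, at most 10 in all, crops included, and the job is handed in when it is done.

Besides the shell and the picture viewer there is one more tool, called after ">>>" in YAML: its name, and indented under it one key for each argument. step_arm: Moves the arm, as the interface text tells. Its arguments: {"type":"object","properties":{"commands":{"type":"array"},"grip_force":{"type":"number"}},"required":["commands"]}

```bash
mkdir -p pics
python3 - <<'E'
from rig import arm, imaging
import cv2,numpy as np
s=arm.get_state(); print({k:np.round(v,4).tolist() for k,v in s.items()})
for n in("side","top"):
    f=imaging.grab_frame(n); cv2.imwrite(f"pics/{n}0.png",f["frame"])
    print(n,[(k,np.round(f[k],4).tolist()) for k in f if k!="frame"])
E
```

```text
{'clock': 0.0, 'qpos': [1.2445, 0.4179, -0.0103, 1.6142, 0.0047, 1.1107, -0.053], 'qd': [0.0001, 0.0026, -0.0007, -0.0013, -0.0007, -0.002, 0.0007], 'effort': [0.0005, -85.1239, 0.6392, -42.5977, -0.0487, 0.0187, 0.0001], 'ee_pos': [0.1755, -0.5995, 0.2048], 'ee_rot': [0.9899, 0.1419, -0.0001, -0.0006], 'wrist_force': [-0.0588, 0.5643, 0.3107], 'moment': [-0.017, -0.0168, 0.014], 'grip_force': 0.0, 'width': 0.0942}
side [('vfov', 44.1259), ('cx', 253.8752), ('cy', 195.4362), ('world_from_camera', [[-0.843, 0.295, -0.4498, -0.0448], [-0.5379, -0.4704, 0.6996, 0.987], [-0.0052, 0.8317, 0.5552, 0.8466], [0.0, 0.0, 0.0, 1.0]])]
top [('vfov', 57.2161), ('cx', 254.004), ('cy', 198.2095), ('world_from_camera', [[-0.0047, 0.9885, -0.1512, 0.4393], [-1.0, -0.0035, 0.0087, -0.0054], [0.0081, 0.1512, 0.9885, 1.1245], [0.0, 0.0, 0.0, 1.0]])]
```

View pics/top0.png

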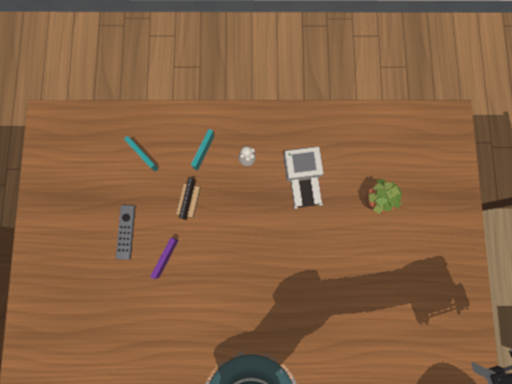

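View pics/side0.png

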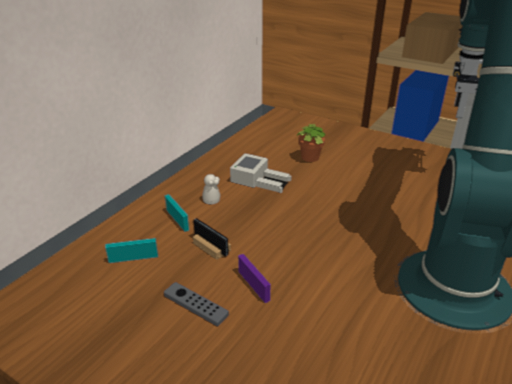

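The top view shows the black bank in its stand at (187,198) and the dock at (305,180) with its mouth towards the robot at (307,207). The figurine is at (247,156), the pot at (385,196) and the remote at (126,232). The teal and purple slabs are look-alikes. I'll zoom in to measure.

```bash
cat > h.py <<'E'
import numpy as np, cv2
from rig import arm, imaging
def cam(n):
    f=imaging.grab_frame(n); f["f"]=192/np.tan(np.radians(f["vfov"])/2); f["T"]=np.array(f["world_from_camera"]); return f
def ray(f,uv,z):
    d=f["T"][:3,:3]@np.array([(uv[0]-f["cx"])/f["f"],-(uv[1]-f["cy"])/f["f"],-1]); o=f["T"][:3,3]
    return o+d*(z-o[2])/d[2]
def proj(f,p):
    c=f["T"][:3,:3].T@(np.array(p)-f["T"][:3,3]); return np.array([f["cx"]+f["f"]*c[0]/-c[2],f["cy"]-f["f"]*c[1]/-c[2]])
E
python3 - <<'E'
from h import *
t=cv2.imread("pics/top0.png"); s=cv2.imread("pics/side0.png")
a=cv2.resize(t[165:230,165:330],None,fx=4.8,fy=4.8,interpolation=cv2.INTER_CUBIC)
b=cv2.resize(s[140:270,170:310],None,fx=2,fy=2,interpolation=cv2.INTER_CUBIC)
A=np.zeros((600,795,3),np.uint8);A[:a.shape[0],:a.shape[1]]=a;A[320:320+b.shape[0],:b.shape[1]]=b
cv2.imwrite("pics/c0.png",A)
E
```

```text
(no output)
```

View pics/c0.png

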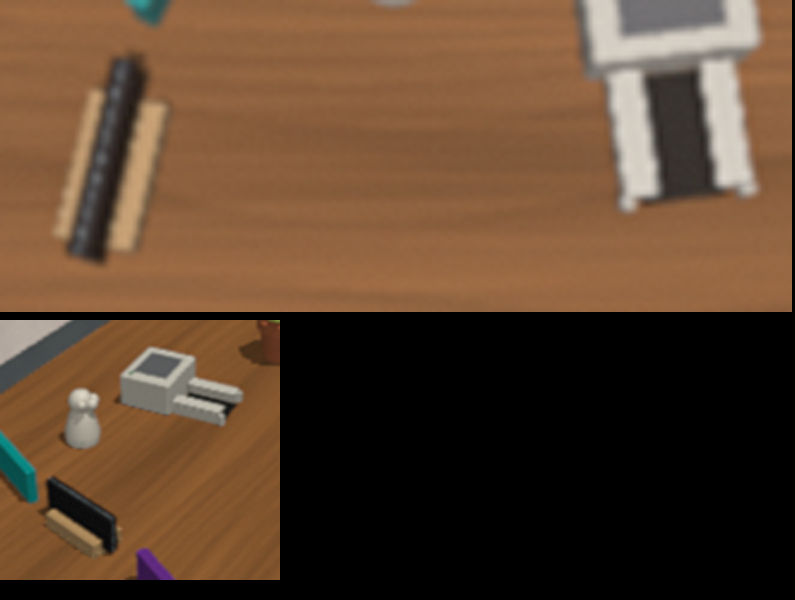

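```bash
cat > fit.py <<'E'
from h import *
from scipy.optimize import minimize
K=4
def box(x0,x1,y0,y1,z0,z1): return np.array([[x,y,z] for x in(x0,x1) for y in(y0,y1) for z in(z0,z1)])
DOCK=[box(0,.09,.02,.042,0,.024),box(0,.09,-.042,-.02,0,.024),box(.09,.18,-.055,.055,0,.058)]
BS=[box(-.05,.05,-.026,.026,0,.024),box(-.065,.065,-.008,.008,.006,.062)]
FLAT=[box(-.065,.065,-.028,.028,0,.016)]
def render(f,boxes,p,roi):
    c,s=np.cos(p[2]),np.sin(p[2]); R=np.array([[c,-s,0],[s,c,0],[0,0,1]])
    m=np.zeros(((roi[3]-roi[1])*K,(roi[2]-roi[0])*K),np.uint8)
    for b in boxes:
        q=np.array([proj(f,R@v+[p[0],p[1],0]) for v in b])
        q=((q-roi[:2]+.5)*K-.5)*16
        cv2.fillConvexPoly(m,cv2.convexHull(np.round(q).astype(np.int32)),1,cv2.LINE_8,4)
    return m
def fit(views,boxes,p0):   # views: (f,maskfun,pad)
    D=[]
    for f,mf in views:
        q=np.array([proj(f,[p0[0]+a,p0[1]+b,.02]) for a in(-.13,.2) for b in(-.1,.1)])
        roi=np.r_[np.maximum(q.min(0)-6,0),np.minimum(q.max(0)+6,[512,384])].astype(int)
        im=f["frame"][roi[1]:roi[3],roi[0]:roi[2]]
        mm=mf(cv2.resize(im,None,fx=K,fy=K,interpolation=cv2.INTER_CUBIC)).astype(np.uint8)
        # keep only blobs overlapping the initial render
        n,l=cv2.connectedComponents(mm); r=render(f,boxes,p0,roi)
        keep=[i for i in range(1,n) if ((l==i)&(r>0)).sum()>40]; D.append((f,np.isin(l,keep).astype(np.uint8),roi))
    cost=lambda p:sum((render(f,boxes,p,roi)!=m).sum()/m.sum() for f,m,roi in D)
    sx=np.array(p0)+np.vstack([np.zeros(3),np.diag([.012,.012,.1])])
    best=minimize(cost,p0,method="Nelder-Mead",options=dict(initial_simplex=sx,xatol=1e-5,fatol=1e-5))
    return best.x,best.fun
hsv=lambda im:cv2.cvtColor(im,cv2.COLOR_BGR2HSV).astype(int)
def white(im): h=hsv(im); return (h[...,1]<75)&(h[...,2]>70)
def black(im): h=hsv(im); return (h[...,2]<62)
def bankstand(im): h=hsv(im); return (h[...,2]<62)|(h[...,2]>182)
E
python3 - <<'E'
from fit import *
T,S=cam("top"),cam("side")
for f,ps in((T,[(187,198),(183,210),(195,200),(184,230),(210,200),(300,190),(307,195),(300,165),(270,180)]),(S,[(212,236),(207,245),(230,260),(250,165),(240,175),(220,200)])):
    print([(p,hsv(f["frame"])[p[1],p[0]].tolist()) for p in ps])
print(ray(T,(187,198),.06),ray(T,(180,203),.024),ray(T,(307,206),.02),ray(T,(304,163),.058),ray(T,(247,156),.05),ray(T,(126,232),.01),ray(T,(386,196),.1),ray(T,(203,149),.03),ray(T,(164,257),.03))
d0=[*ray(T,(307,206),.02)[:2],0]; b0=[*ray(T,(187,198),.06)[:2],-.2]
for v in([T],[S],[T,S]):
    print(fit([(f,white) for f in v],DOCK,d0),fit([(f,bankstand) for f in v],BS,b0))
E
```

```text
[((187, 198), [6, 20, 64]), ((183, 210), [170, 9, 81]), ((195, 200), [16, 104, 188]), ((184, 230), [13, 143, 148]), ((210, 200), [13, 144, 140]), ((300, 190), [12, 20, 125]), ((307, 195), [7, 42, 55]), ((300, 165), [158, 9, 115]), ((270, 180), [13, 141, 143])]
[((212, 236), [30, 18, 14]), ((207, 245), [17, 118, 166]), ((230, 260), [14, 165, 128]), ((250, 165), [90, 5, 93]), ((240, 175), [23, 25, 121]), ((220, 200), [13, 149, 128])]
[0.60344788 0.18989341 0.06      ] [0.59313791 0.21813382 0.024     ] [ 0.58265733 -0.18285841  0.02      ] [ 0.71283767 -0.1711098   0.058     ] [0.73797951 0.00653091 0.05      ] [0.50356182 0.38814399 0.01      ] [ 0.60121407 -0.40463875  0.1       ] [0.76704507 0.14793464 0.03      ] [0.42561077 0.26129681 0.03      ]
(array([ 0.58280628, -0.18797404,  0.12766886]), np.float64(0.05281944180748054)) (array([ 0.60380674,  0.19370773, -0.1911853 ]), np.float64(1.506747324336901))
(array([ 0.58226135, -0.18465062,  0.12555151]), np.float64(0.08051018124860147)) (array([ 0.60851921,  0.19532975, -0.28457021]), np.float64(0.8135203773128552))
(array([ 0.58287253, -0.18740181,  0.12519233]), np.float64(0.1489469872045991)) (array([ 0.6079226 ,  0.19467139, -0.25740251]), np.float64(2.335757726709293))
```

```bash
sed -i '/^def bankstand/d' fit.py
cat >> fit.py <<'E'
def bankstand(im): h=hsv(im); return (h[...,1]<126)|(h[...,2]<45)
E
python3 - <<'E'
from fit import *
T,S=cam("top"),cam("side")
b0=[.604,.193,-.22]
for v in([T],[S],[T,S]): print(fit([(f,bankstand) for f in v],BS,b0))
h=hsv(T["frame"])
print(h[176:222:3,176:204:2,1]);print(h[176:222:3,176:204:2,2])
def sil(f,boxes,p,im):
    r=render(f,boxes,p,(0,0,512,384)); c,_=cv2.findContours(r,0,cv2.CHAIN_APPROX_NONE); cv2.drawContours(im,c,-1,(0,0,255),1)
out=[]
for f,(a,b) in((T,(165,160)),(S,(170,150))):
    im=cv2.resize(f["frame"],None,fx=4,fy=4,interpolation=cv2.INTER_CUBIC)
    p=fit([(f,bankstand)],BS,b0)[0]; sil(f,BS,p,im); sil(f,DOCK,[.5828,-.187,.1255],im)
    out.append(im[b*4:b*4+4*140,a*4:a*4+4*(170 if f is T else 130)])
cv2.imwrite("pics/c1.png",cv2.resize(np.hstack(out),(800,int(800*560/1200))))
E
```

```text
(array([ 0.60487436,  0.19492227, -0.21582749]), np.float64(0.04907112028523175))
(array([ 0.60562872,  0.19716189, -0.27236702]), np.float64(0.08620067806391113))
(array([ 0.60487312,  0.19521306, -0.23278271]), np.float64(0.16822621393299064))
[[143 144 143 142 142 145 141 133 135 140 141 142 140 141]
 [142 141 143 142 141 142  84   3  47 128 142 144 142 141]
 [141 142 142 143 137 138  35  14  71 108 142 146 144 143]
 [143 142 143 135 104 103   6  30  92 111 128 136 142 142]
 [145 142 146 118 104  72   6  52  89 105 105 103 120 144]
 [142 140 142 108 104  17  22  72  93  98 105 105 136 141]
 [143 143 130 103 100  10  30  78  97 104 105 107 141 144]
 [145 145 113 104  61   3  65 102 106 106 105 124 143 143]
 [143 139 106 101  14  34  81 104 105 105 103 136 143 142]
 [145 122 103  98   6  28  81 103 104 103 112 142 140 143]
 [143 108 104  50  10  58 103 104 104 104 123 140 142 143]
 [133  97 102   6  19  81 101 104 105 105 140 143 143 141]
 [116 103  81   3  48  96  92 104 104 114 145 144 142 144]
 [143 131  32  10  68  96 103 103 103 128 143 143 147 142]
 [143 142 114  92  93 126 14
[... 335 characters left out ...]
2 140 160 188  89  84  49  40 150 199 183 121 135]
 [147 149 147 175 162  74  70  46  77 189 199 158 133 143]
 [144 143 145 190 123  79  60  39 126 192 195 119 137 138]
 [137 139 167 186  84  90  47  45 157 198 175 128 143 143]
 [130 132 180 156  72  60  44  76 187 199 153 129 139 140]
 [134 142 190 114  79  55  41 126 194 195 116 138 142 141]
 [137 167 177  77  80  48  52 159 199 170 120 133 131 132]
 [148 191 145  83  66  41  81 189 197 146 138 144 143 143]
 [162 188  97  87  53  37 149 196 193 121 146 145 145 145]
 [146 127  63  74  45  56 164 200 166 128 146 146 144 145]
 [153 142 112  80  52  67 147 149 146 150 152 152 151 152]
 [154 154 155 156 153 153 157 155 154 155 155 155 155 154]]
```

View pics/c1.png

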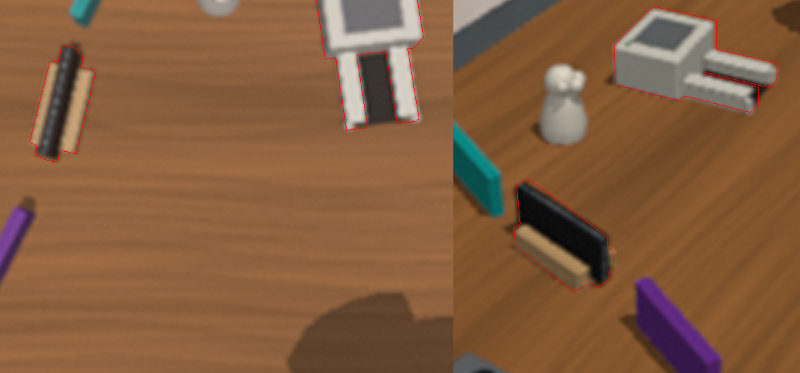

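```bash
cat > go.py <<'E'
# usage: go.py x y z yaw(tool x azimuth) [roll about tool x]
import sys; from h import *
from scipy.spatial.transform import Rotation as R
a=list(map(float,sys.argv[1:]))+[0]
s=arm.get_state(); R0=R.from_quat(s["ee_rot"])
Rt=R.from_euler("z",a[3])*R.from_euler("x",np.pi)*R.from_euler("x",a[4])
print("shift",np.round(R0.inv().apply(np.array(a[:3])-s["ee_pos"]),4),"turn",np.round((R0.inv()*Rt).as_rotvec(),3),
 "pos",np.round(s["ee_pos"],4),"t",s["clock"],"q",np.round(s["qpos"],2),"w",s["width"])
E
python3 go.py .605 .195 .205 -.225
```

```text
shift [ 6.354e-01 -6.420e-01  5.000e-04] turn [-0.    0.    0.51] pos [ 0.1756 -0.5997  0.2052] t 0.3 q [ 1.24  0.42 -0.01  1.61  0.    1.11 -0.05] w 0.09383837004879518
```

>>> step_arm:
  commands:
    - [[0.035,-0.036,0,0,0,0.1,1],[0.07,-0.071,0,0,0,0.2,1],[0.105,-0.107,0,0,0,0.3,1],[0.14,-0.142,0,0,0,0.4,1],[0.176,-0.178,0,0,0,0.51,1]]

```text
clock: 0.8
ee_pos: [0.2946, -0.3785, 0.2055]
ee_rot: [0.993, -0.114, 0.0, 0.0]
wrist_force: [0.3, -1.1, -0.3]
width: 0.0941
grip_force: 0.0
```

```bash
python3 go.py .605 .195 .205 -.225
```

```text
shift [ 1.718e-01 -6.291e-01  4.000e-04] turn [ 0.    -0.    -0.004] pos [ 0.2946 -0.3785  0.2055] t 0.8 q [ 0.89  0.16 -0.05  1.96  0.01  1.02 -0.96] w 0.09407602178114244
```

>>> step_arm:
  commands:
    - [[0.013,-0.048,0,0,0,0,1],[0.026,-0.096,0,0,0,0,1],[0.039,-0.144,0,0,0,0,1],[0.052,-0.192,0,0,0,0,1],[0.065,-0.24,0,0,0,0,1]]

```text
clock: 1.3
ee_pos: [0.4116, -0.159, 0.2058]
ee_rot: [0.994, -0.112, 0.0, 0.0]
wrist_force: [1.6, -0.4, 0.8]
width: 0.0942
grip_force: 0.0
```

>>> step_arm:
  commands:
    - [[0.013,-0.048,0,0,0,0,1],[0.026,-0.096,0,0,0,0,1],[0.039,-0.144,0,0,0,0,1],[0.052,-0.192,0,0,0,0,1],[0.065,-0.24,0,0,0,0,1]]

```text
clock: 1.8
ee_pos: [0.5287, 0.0604, 0.2056]
ee_rot: [0.994, -0.113, 0.0, -0.0]
wrist_force: [0.8, -0.6, 0.1]
width: 0.0939
grip_force: 0.0
```

```bash
python3 go.py .605 .195 .12 -.225
```

```text
shift [ 0.0443 -0.1483  0.0857] turn [-0.    -0.    -0.001] pos [0.5287 0.0604 0.2056] t 1.8 q [ 0.22  0.28 -0.46  1.83  0.14  1.06 -2.09] w 0.09390399908207514
```

>>> step_arm:
  commands:
    - [[0.012,-0.04,0,0,0,0,1],[0.024,-0.08,0,0,0,0,1],[0.036,-0.12,0,0,0,0,1],[0.044,-0.148,0.04,0,0,0,1],[0.044,-0.148,0.085,0,0,0,1]]

```text
clock: 2.3
ee_pos: [0.6052, 0.1976, 0.1201]
ee_rot: [0.994, -0.111, 0.001, -0.002]
wrist_force: [-0.5, 0.0, -1.0]
width: 0.0942
grip_force: 0.0
```

```bash
python3 go.py .605 .195 .032 -.225
python3 - <<'E'
from h import *
T,S=cam("top"),cam("side")
a=cv2.resize(T["frame"][150:250,140:260],(480,400)); b=cv2.resize(S["frame"][200:280,170:250],(400,400))[:,:310]
cv2.imwrite("pics/g1.png",np.hstack([a,b]))
E
```

```text
shift [0.0002 0.0028 0.0881] turn [-0.003 -0.002  0.003] pos [0.6052 0.1976 0.1201] t 2.3 q [-0.03  0.56 -0.45  1.65  0.28  0.99 -2.37] w 0.09416116757026537
```

View pics/g1.png

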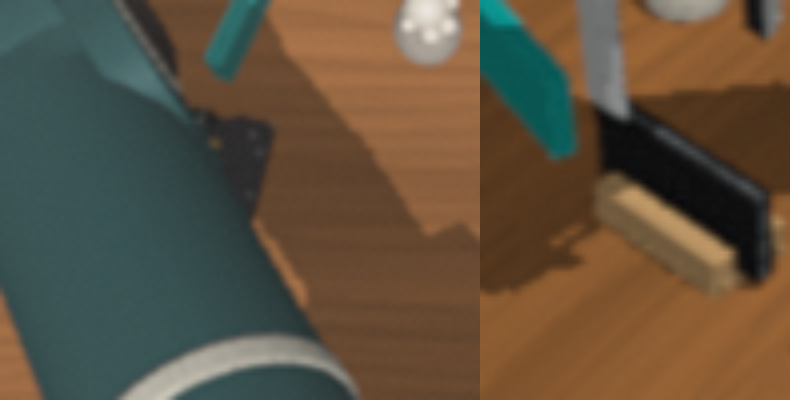

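The top view is blocked by the arm. The side view shows the near finger beside the bank with the slab between the fingers, so I'll descend and grip.

>>> step_arm:
  commands:
    - [[0,0.002,0.02,0,0,0.003,1],[0,0.002,0.04,0,0,0.003,1],[0,0.002,0.06,0,0,0.003,1],[0,0.002,0.078,0,0,0.003,1],[0,0.002,0.087,0,0,0.003,1]]

```text
clock: 2.9
ee_pos: [0.6039, 0.1902, 0.0342]
ee_rot: [0.993, -0.114, 0.0, 0.0]
wrist_force: [0.5, -0.3, 0.9]
width: 0.0938
grip_force: 0.0
```

>>> step_arm:
  commands:
    - [[0,0,0,0,0,0,0.5],[0,0,0,0,0,0,0.3],[0,0,0,0,0,0,0],[0,0,0,0,0,0,0],[0,0,0,0,0,0,0]]
  grip_force: 20

```text
clock: 3.4
ee_pos: [0.6037, 0.1911, 0.034]
ee_rot: [0.993, -0.114, 0.0, -0.0]
wrist_force: [0.5, 0.4, -0.5]
width: 0.0574
grip_force: 0.0
```

>>> step_arm:
  commands:
    - [[0,0,0,0,0,0,0],[0,0,0,0,0,0,0],[0,0,0,0,0,0,0],[0,0,0,0,0,0,0],[0,0,0,0,0,0,0]]

```text
clock: 3.9
ee_pos: [0.6038, 0.1925, 0.0338]
ee_rot: [0.994, -0.114, 0.0, -0.001]
wrist_force: [4.1, 11.0, -6.1]
width: 0.0184
grip_force: 19.1
```

>>> step_arm:
  commands:
    - [[0,-0.001,0,0,0,0,0],[0,-0.002,0,0,0,0,0],[0,-0.003,0,0,0,0,0],[0,-0.003,0,0,0,0,0],[0,-0.003,0,0,0,0,0]]

```text
clock: 4.4
ee_pos: [0.6042, 0.195, 0.0335]
ee_rot: [0.994, -0.113, 0.0, -0.001]
wrist_force: [2.3, 5.9, -4.3]
width: 0.0159
grip_force: 19.9
```

Gripped (width 15.9 mm). Lift.

>>> step_arm:
  commands:
    - [[0,-0.001,-0.01,0,0,0,0],[0,-0.001,-0.03,0,0,0,0],[0,-0.001,-0.06,0,0,0,0],[0,-0.001,-0.09,0,0,0,0],[0,-0.001,-0.1,0,0,0,0]]
  grip_force: 30

```text
clock: 4.9
ee_pos: [0.6052, 0.1951, 0.136]
ee_rot: [0.993, -0.114, 0.001, -0.0]
wrist_force: [-0.4, 0.2, -2.4]
width: 0.0157
grip_force: 29.9
```

```bash
python3 - <<'E'
import numpy as np
d=np.array([.583,-.187]);a=.1255;X=np.array([np.cos(a),np.sin(a)]);Y=np.array([-X[1],X[0]])
print(d-.15*X+.05*Y)
E
python3 go.py .428 -.156 .133 .1255
```

```text
[ 0.42792118 -0.15616886]
shift [-0.0932  0.3821  0.0023] turn [-0.001 -0.003 -0.354] pos [0.6052 0.1951 0.136 ] t 4.9 q [-0.03  0.54 -0.46  1.64  0.27  1.02 -2.37] w 0.01569315526913281
```

>>> step_arm:
  commands:
    - [[-0.01,0.04,0,0,0,-0.07,0],[-0.02,0.08,0,0,0,-0.14,0],[-0.03,0.12,0,0,0,-0.21,0],[-0.04,0.16,0,0,0,-0.28,0],[-0.05,0.2,0,0,0,-0.354,0]]

```text
clock: 5.4
ee_pos: [0.5089, 0.0098, 0.1325]
ee_rot: [0.998, 0.064, -0.001, 0.0]
wrist_force: [0.7, -0.4, -2.6]
width: 0.0161
grip_force: 30.0
```

```bash
python3 go.py .428 -.156 .06 .1255
```

```text
shift [-0.1014  0.1541  0.0727] turn [-0.     0.001  0.003] pos [0.5089 0.0098 0.1325] t 5.4 q [ 0.37  0.35 -0.54  1.95  0.22  0.9  -1.72] w 0.01608770399448395
```

>>> step_arm:
  commands:
    - [[-0.025,0.037,0,0,0,0,0],[-0.05,0.074,0,0,0,0,0],[-0.076,0.115,0,0,0,0,0],[-0.101,0.154,0.035,0,0,0,0],[-0.101,0.154,0.07,0,0,0,0]]

```text
clock: 5.9
ee_pos: [0.4278, -0.1589, 0.0632]
ee_rot: [0.998, 0.06, 0.001, 0.001]
wrist_force: [1.6, 0.2, -4.3]
width: 0.0159
grip_force: 30.0
```

>>> step_arm:
  commands:
    - [[0,0,0.01,0,0,0,0],[0,0,0.018,0,0,0,0],[0,0,0.024,0,0,0,0],[0,0,0.028,0,0,0,0],[0,0,0.03,0,0,0,0]]

```text
clock: 6.4
ee_pos: [0.4301, -0.1536, 0.0338]
ee_rot: [0.998, 0.063, 0.0, 0.0]
wrist_force: [-0.3, 0.4, -2.2]
width: 0.016
grip_force: 30.0
```

>>> step_arm:
  commands:
    - [[0,0,0.002,0,0,0,0],[0,0,0.004,0,0,0,0],[0,0,0.005,0,0,0,0],[0,0,0.006,0,0,0,0],[0,0,0.006,0,0,0,0]]

```text
clock: 6.9
ee_pos: [0.4295, -0.154, 0.0274]
ee_rot: [0.998, 0.063, -0.0, -0.0]
wrist_force: [-0.1, -0.3, -2.8]
width: 0.0157
grip_force: 30.0
```

>>> step_arm:
  commands:
    - [[0,0,0.001,0,0,0,0],[0,0,0.002,0,0,0,0],[0,0,0.002,0,0,0,0],[0,0,0.002,0,0,0,0.2],[0,0,0.002,0,0,0,0.4]]

```text
clock: 7.4
ee_pos: [0.4297, -0.1541, 0.0257]
ee_rot: [0.998, 0.063, 0.0, 0.0]
wrist_force: [-0.1, -0.0, -0.0]
width: 0.0237
grip_force: 0.0
```

>>> step_arm:
  commands:
    - [[0,0,0,0,0,0,0.5],[0,0,0,0,0,0,0.5],[0,0,0,0,0,0,0.5],[0,0,0,0,0,0,0.5],[0,0,0,0,0,0,0.5]]

```text
clock: 7.9
ee_pos: [0.4295, -0.1541, 0.0254]
ee_rot: [0.998, 0.063, -0.0, -0.0]
wrist_force: [0.6, -0.8, 0.1]
width: 0.0467
grip_force: 0.0
```

Run:
```python
from h import *
T,S=cam("top"),cam("side")
a=cv2.resize(T["frame"][170:290,240:360],(400,400)); b=cv2.resize(S["frame"][130:290,250:410],(400,400))
cv2.imwrite("pics/p1.png",np.hstack([a,b]))
```

```text
(no output)
```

View pics/p1.png

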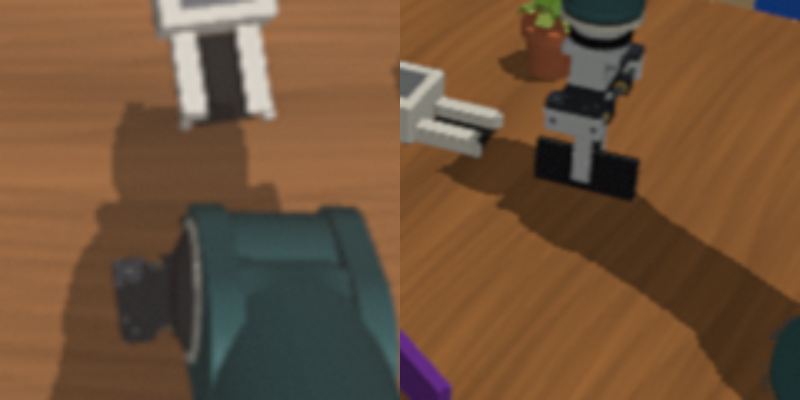

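The bank stands upright, released between the fingers. I'll go up and over to its +y side and tip it towards -y.

>>> step_arm:
  commands:
    - [[0,0,-0.02,0,0,0,0.5],[0,0,-0.045,0,0,0,0.5],[0,-0.015,-0.06,0,0,0,0.5],[0,-0.045,-0.06,0,0,0,0.3],[0,-0.065,-0.06,0,0,0,0]]

```text
clock: 8.5
ee_pos: [0.4213, -0.0884, 0.0859]
ee_rot: [0.998, 0.063, 0.0, 0.0]
wrist_force: [1.3, 0.6, 0.6]
width: 0.0343
grip_force: 0.0
```

>>> step_arm:
  commands:
    - [[0,0,0,0,0,0,0],[0,0,0.02,0,0,0,0],[0,0,0.04,0,0,0,0],[0,0,0.046,0,0,0,0],[0,0,0.046,0,0,0,0]]

```text
clock: 9.0
ee_pos: [0.4209, -0.0897, 0.0389]
ee_rot: [0.998, 0.063, -0.001, -0.0]
wrist_force: [0.3, -0.3, -0.7]
width: 0.0006
grip_force: 0.0
```

>>> step_arm:
  commands:
    - [[0,0.015,0,0,0,0,0],[0,0.025,0,0,0,0,0],[0,0.034,0,0,0,0,0],[0,0.043,0,0,0,0,0],[0,0.052,0,0,0,0,0]]

```text
clock: 9.5
ee_pos: [0.428, -0.1419, 0.0396]
ee_rot: [0.998, 0.063, 0.0, 0.0]
wrist_force: [1.0, -0.0, 1.1]
width: 0.0002
grip_force: 0.1
```

>>> step_arm:
  commands:
    - [[0,0.008,0,0,0,0,0],[0,0.015,0,0,0,0,0],[0,0.015,-0.01,0,0,0,0],[0,0.01,-0.05,0,0,0,0.5],[0,-0.04,-0.09,0,0,0,1]]

```text
clock: 10.0
ee_pos: [0.4246, -0.1139, 0.1225]
ee_rot: [0.998, 0.061, 0.0, -0.0]
wrist_force: [1.0, 1.3, 1.0]
width: 0.0125
grip_force: 0.0
```

>>> step_arm:
  commands:
    - [[0,-0.045,-0.01,0,0,0,1],[0,-0.09,-0.03,0,0,0,1],[0,-0.135,-0.03,0,0,0,1],[0,-0.18,-0.03,0,0,0,1],[0,-0.22,-0.03,0,0,0,1]]

```text
clock: 10.5
ee_pos: [0.3959, 0.1081, 0.1516]
ee_rot: [0.998, 0.063, 0.001, 0.0]
wrist_force: [1.3, 0.3, 0.8]
width: 0.0531
grip_force: 0.0
```

Run:
```python
from h import *
T,S=cam("top"),cam("side")
a=cv2.resize(T["frame"][170:290,240:360],(400,400)); b=cv2.resize(S["frame"][130:290,250:410],(400,400))
cv2.imwrite("pics/p2.png",np.hstack([a,b]))
```

```text
(no output)
```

View pics/p2.png

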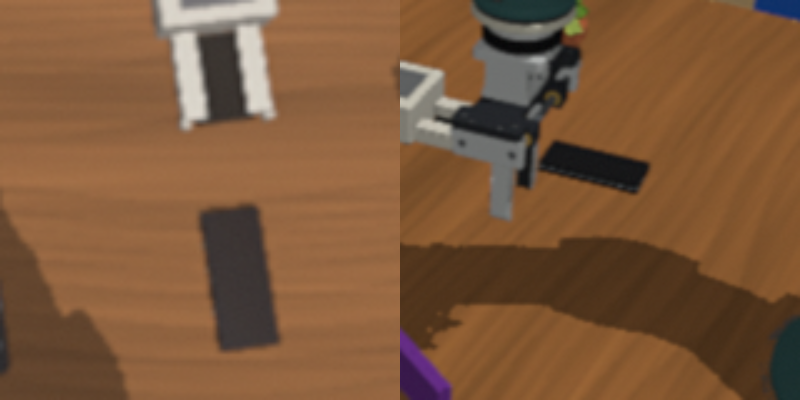

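The bank lies flat and clear, roughly in line with the slot. Measure it.

Run:
```python
from fit import *
T=cam("top")
m=lambda im:(hsv(im)[...,1]<100)&(hsv(im)[...,2]<110)
p0=[*ray(T,(240+238*.3,170+278*.3),.012)[:2],.12]
b,c=fit([(T,m)],FLAT,p0); print("bank",b,c)
d,c2=fit([(T,white)],DOCK,[.583,-.187,.126]); print("dock",d,c2)
R=lambda a:np.array([[np.cos(a),-np.sin(a)],[np.sin(a),np.cos(a)]])
print("bank in dock",R(d[2]).T@(b[:2]-d[:2]),b[2]-d[2])
g=b[:2]+R(b[2])@[-.046,0]; print("grasp",g)
import subprocess; print(subprocess.run(["python3","go.py",*map(str,g),".1",str(b[2])],capture_output=True,text=True).stdout)
```

```text
bank [ 0.43688191 -0.1926855   0.14292873] 0.1188127455259712
dock [ 0.58277372 -0.18776845  0.12707959] 0.05425681051794036
bank in dock [-0.14533856  0.01361261] 0.015849137388850465
grasp [ 0.39135096 -0.19923786]
shift [-0.0447  0.3042  0.0513] turn [-0.    -0.001 -0.012] pos [0.3961 0.1082 0.1513] t 10.65 q [ 0.33  0.15 -0.71  2.15  0.13  0.88 -1.9 ] w 0.06492190896068659
```

>>> step_arm:
  commands:
    - [[-0.007,0.046,0,0,0,0,1],[-0.014,0.092,0,0,0,0,1],[-0.021,0.138,0,0,0,0,1],[-0.028,0.184,0,0,0,0,1],[-0.035,0.23,0,0,0,-0.012,1]]

```text
clock: 11.15
ee_pos: [0.39, -0.1293, 0.1513]
ee_rot: [0.998, 0.068, 0.0, 0.0]
wrist_force: [1.5, -0.3, 0.7]
width: 0.0943
grip_force: 0.0
```

```bash
python3 go.py .3914 -.1992 .05 .143
```

```text
shift [-0.0081  0.0694  0.1013] turn [ 0.001 -0.    -0.006] pos [ 0.39   -0.1293  0.1513] t 11.15 q [ 0.71  0.12 -0.49  2.16  0.08  0.87 -1.26] w 0.09425115302027104
```

>>> step_arm:
  commands:
    - [[-0.004,0.035,0.02,0,0,-0.005,1],[-0.008,0.069,0.05,0,0,-0.005,1],[-0.008,0.069,0.08,0,0,-0.005,1],[-0.008,0.069,0.1,0,0,-0.005,1],[-0.008,0.069,0.1,0,0,-0.005,1]]

```text
clock: 11.65
ee_pos: [0.3905, -0.1961, 0.049]
ee_rot: [0.997, 0.071, -0.002, -0.001]
wrist_force: [0.2, 0.2, 0.5]
width: 0.0939
grip_force: 0.0
```

>>> step_arm:
  commands:
    - [[0,0,0,0,0,0,1],[0,0,0,0,0,0,1],[0,0,0,0,0,0,1],[0,0,0,0,0,0,1],[0,0,0,0,0,0,1]]

```text
clock: 12.15
ee_pos: [0.3925, -0.1962, 0.0511]
ee_rot: [0.997, 0.071, 0.0, 0.0]
wrist_force: [-0.2, 0.4, 0.7]
width: 0.0942
grip_force: 0.0
```

```bash
python3 go.py .3914 -.1992 .003 .143
```

```text
shift [-0.0015  0.0028  0.0481] turn [ 0. -0. -0.] pos [ 0.3925 -0.1962  0.0511] t 12.15 q [ 0.74  0.35 -0.39  2.17  0.22  0.65 -1.24] w 0.09416653263969375
```

Descend to about 4 mm, then close.

>>> step_arm:
  commands:
    - [[-0.001,0.003,0.015,0,0,0,1],[-0.001,0.003,0.03,0,0,0,1],[-0.001,0.003,0.04,0,0,0,1],[-0.001,0.003,0.047,0,0,0,1],[-0.001,0.003,0.047,0,0,0,1]]

```text
clock: 12.65
ee_pos: [0.3915, -0.1989, 0.0031]
ee_rot: [0.997, 0.071, -0.0, -0.0]
wrist_force: [-0.4, -0.2, 0.7]
width: 0.0941
grip_force: 0.0
```

>>> step_arm:
  commands:
    - [[0,0,0,0,0,0,0.8],[0,0,0,0,0,0,0.65],[0,0,0,0,0,0,0.5],[0,0,0,0,0,0,0.5],[0,0,0,0,0,0,0.5]]
  grip_force: 12

```text
clock: 13.15
ee_pos: [0.3918, -0.1992, 0.0038]
ee_rot: [0.997, 0.071, 0.0, 0.0]
wrist_force: [-1.7, 1.1, 1.2]
width: 0.0576
grip_force: 0.6
```

>>> step_arm:
  commands:
    - [[0,0,0,0,0,0,0.4],[0,0,0,0,0,0,0.4],[0,0,0,0,0,0,0.4],[0,0,0,0,0,0,0.4],[0,0,0,0,0,0,0.4]]

```text
clock: 13.65
ee_pos: [0.3917, -0.1992, 0.0038]
ee_rot: [0.997, 0.071, -0.0, -0.0]
wrist_force: [-1.7, 0.6, 5.9]
width: 0.0555
grip_force: 12.0
```

```bash
python3 go.py .3914 -.1992 .004 .127
python3 - <<'E'
import numpy as np
from rig import arm
s=arm.get_state();a=.127;d=s["ee_pos"][:2]-np.array([.5828,-.1877]);print("tcp in dock",np.cos(a)*d[0]+np.sin(a)*d[1],-np.sin(a)*d[0]+np.cos(a)*d[1])
E
```

```text
shift [-0.0003 -0.     -0.0002] turn [-0.     0.     0.016] pos [ 0.3917 -0.1992  0.0038] t 13.65 q [ 0.7   0.45 -0.35  2.19  0.29  0.55 -1.29] w 0.05553626585417598
tcp in dock -0.19096718236375196 0.012831174162127656
```

>>> step_arm:
  commands:
    - [[0.01,0.003,0,0,0,0.004,0.4],[0.02,0.007,0,0,0,0.008,0.4],[0.03,0.01,0,0,0,0.012,0.4],[0.04,0.0135,0,0,0,0.016,0.4],[0.04,0.0135,0,0,0,0.016,0.4]]

```text
clock: 14.15
ee_pos: [0.4348, -0.207, 0.0036]
ee_rot: [0.998, 0.063, 0.001, 0.0]
wrist_force: [0.6, -0.1, -1.3]
width: 0.0557
grip_force: 12.0
```

>>> step_arm:
  commands:
    - [[0,0,0,0,0,0,0.4],[0,0,0,0,0,0,0.4],[0,0,0,0,0,0,0.4],[0,0,0,0,0,0,0.4],[0,0,0,0,0,0,0.4]]

```text
clock: 14.65
ee_pos: [0.433, -0.2068, 0.0036]
ee_rot: [0.998, 0.063, -0.0, -0.0]
wrist_force: [0.4, 0.5, -1.6]
width: 0.056
grip_force: 12.0
```

```bash
cat > st.py <<'E'
from fit import *
import subprocess
s=arm.get_state();a=.127;d=s["ee_pos"][:2]-np.array([.5828,-.1877]);print("tcp in dock",np.round([np.cos(a)*d[0]+np.sin(a)*d[1],-np.sin(a)*d[0]+np.cos(a)*d[1]],4))
print(subprocess.run(["python3","go.py",*map(str,s["ee_pos"]),str(a)],capture_output=True,text=True).stdout)
T,S=cam("top"),cam("side")
import sys
a=cv2.resize(T["frame"][170:260,255:345],(400,400),interpolation=cv2.INTER_CUBIC); b=cv2.resize(S["frame"][140:240,230:330],(400,400),interpolation=cv2.INTER_CUBIC)
cv2.imwrite(f"pics/{sys.argv[1]}.png",np.hstack([a,b]))
E
python3 st.py i1
```

```text
tcp in dock [-0.151 -0.   ]
shift [0. 0. 0.] turn [-0.  0. -0.] pos [ 0.433  -0.2068  0.0036] t 14.65 q [ 0.67  0.5  -0.34  2.1   0.29  0.59 -1.32] w 0.05597059153449798

this script no longer has the robotException ignored in: <_io.TextIOWrapper mode='rw' encoding='UTF-8'>
Traceback (most recent call last):
BrokenPipeError: [Errno 32] Broken pipe
```

>>> step_arm:
  commands:
    - [[0.006,0,0,0,0,0,0.4],[0.012,0,0,0,0,0,0.4],[0.018,0,0,0,0,0,0.4],[0.024,0,0,0,0,0,0.4],[0.03,0,0,0,0,0,0.4]]

```text
clock: 15.15
ee_pos: [0.4636, -0.2029, 0.0036]
ee_rot: [0.998, 0.063, -0.0, -0.0]
wrist_force: [-1.2, 0.1, -2.1]
width: 0.0561
grip_force: 12.0
```

```bash
sed -i '/subprocess/d' st.py; python3 st.py i1
```

```text
tcp in dock [-0.1201  0.    ]
```

View pics/i1.png

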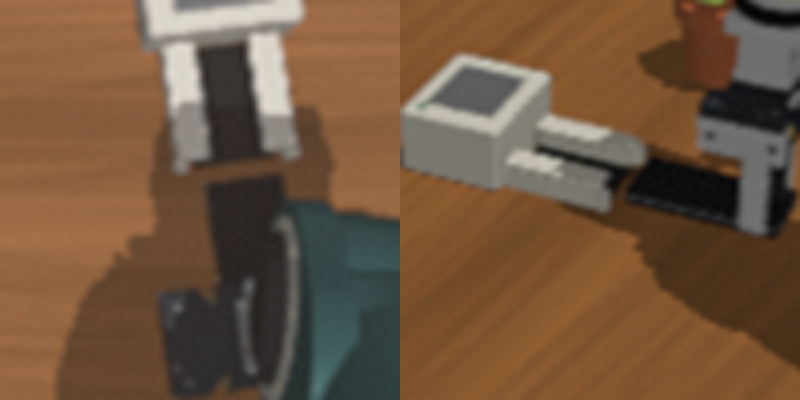

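Run:
```python
from fit import *
T=cam("top"); D=np.array([.5828,-.1877]);a=.127;R=np.array([[np.cos(a),np.sin(a)],[-np.sin(a),np.cos(a)]])
px=lambda u,v:(255+(u+.5)*90/400-.5,170+(v+.5)*90/400-.5)
for n,u,v,z in(("bankL",207,182,.016),("bankR",284,175,.016),("mouthL",177,170,.02),("mouthR",296,156,.02)):
    print(n,np.round(R@(ray(T,px(u,v),z)[:2]-D),4))
# sub-pixel bank edges: rows between nose and fingers, grey profile along dock y at z=.016
g=cv2.cvtColor(T["frame"],cv2.COLOR_BGR2GRAY).astype(np.float32); sat=hsv(T["frame"])[...,1].astype(np.float32)
ys=np.arange(-.045,.046,.0005)
for x,z in((-.012,.016),(-.017,.016),(-.022,.016),(.03,.024),(.045,.024),(.06,.024)):
    q=np.array([proj(T,[*(D+R.T@[x,y]),z]) for y in ys],np.float32)
    v=cv2.remap(sat,q[:,0].reshape(1,-1),q[:,1].reshape(1,-1),cv2.INTER_LINEAR)[0]
    i=v<80; print(x,z,"low-sat from",ys[i].min(),"to",ys[i].max(),v[::12].astype(int))
```

```text
bankL [-0.0111  0.0247]
bankR [-0.0133 -0.0307]
mouthL [-0.0002  0.0452]
mouthR [-0.0013 -0.0405]Traceback (most recent call last):
  File "<stdin>", line 12, in <module>
    return umr_minimum(a, axis, None, out, keepdims, initial, where)
ValueError: zero-size array to reduction operation minimum which has no identity
```

Run:
```python
from fit import *
T=cam("top"); D=np.array([.5828,-.1877]);a=.127;R=np.array([[np.cos(a),np.sin(a)],[-np.sin(a),np.cos(a)]])
sat=hsv(T["frame"])[...,1].astype(np.float32)
ys=np.arange(-.06,.0601,.0005)
def edges(x,z,lim=.06):
    q=np.array([proj(T,[*(D+R.T@[x,y]),z]) for y in ys],np.float32)
    v=cv2.remap(sat,q[:,0].reshape(1,-1),q[:,1].reshape(1,-1),cv2.INTER_LINEAR)[0]
    th=(v.max()+v.min())/2; i=np.where(v<th)[0]; return round(ys[i[0]],4),round(ys[i[-1]],4),"mid",round((ys[i[0]]+ys[i[-1]])/2,4),v[::20].astype(int)
for x in(-.014,-.018,-.022,-.026): print("bank",x,edges(x,.016))
for x in(.01,.02,.03,.045,.06,.075): print("rails",x,edges(x,.024))
print("dock fit",fit([(T,white)],DOCK,[.583,-.187,.126]))
```

```text
bank -0.014 (np.float64(-0.0275), np.float64(0.0275), 'mid', np.float64(0.0), array([130, 131, 130, 119,  79,  73,  78,  78,  80, 116, 133, 133, 133]))
bank -0.018 (np.float64(-0.027), np.float64(0.026), 'mid', np.float64(-0.0005), array([133, 134, 133, 113,  36,  48,  48,  41,  37, 116, 133, 132, 133]))
bank -0.022 (np.float64(-0.0275), np.float64(0.026), 'mid', np.float64(-0.0007), array([132, 130, 133, 116,  45,  47,  47,  50,  39, 116, 135, 135, 133]))
bank -0.026 (np.float64(-0.028), np.float64(0.026), 'mid', np.float64(-0.001), array([134, 135, 136, 115,  44,  49,  40,  46,  44, 122, 132, 132, 135]))
rails 0.01 (np.float64(-0.0435), np.float64(0.047), 'mid', np.float64(0.0018), array([131, 127,  29,  20,  22,  51,  51,  54,  27,  20,  21, 113, 133]))
rails 0.02 (np.float64(-0.0425), np.float64(0.0475), 'mid', np.float64(0.0025), array([130, 129,  44,  20,  22,  55,  53,  54,  27,  21,  21, 115, 137]))
rails 0.03 (np.float64(-0.0435), np.float64(0.047), 'mid', np.float64(0.0018), array([135, 134,  28,  20,  20,  53,  57,  55,  25,  21,  21, 120, 136]))
rails 0.045 (np.float64(-0.0425), np.float64(0.047), 'mid', np.float64(0.0023), array([138, 142,  30,  16,  20,  42,  41,  41,  24,  20,  19, 138, 138]))
rails 0.06 (np.float64(-0.0425), np.float64(0.046), 'mid', np.float64(0.0018), array([139, 142,  41,  17,  19,  42,  40,  44,  20,  17,  18, 131, 137]))
rails 0.075 (np.float64(-0.0425), np.float64(0.046), 'mid', np.float64(0.0018), array([139, 143,  39,  18,  20,  42,  40,  44,  22,  17,  18, 135, 139]))
dock fit (array([ 0.58271484, -0.18812422,  0.1271507 ]), np.float64(0.05428364633728239))
```

Bank and slot are aligned to within about 1 mm; the apparent offset came from the visible rail side. Insert.

>>> step_arm:
  commands:
    - [[0.006,0,0,0,0,0,0.4],[0.012,0,0,0,0,0,0.4],[0.018,0,0,0,0,0,0.4],[0.024,0,0,0,0,0,0.4],[0.03,0,0,0,0,0,0.4]]

```text
clock: 15.85
ee_pos: [0.4901, -0.1993, 0.0028]
ee_rot: [0.998, 0.063, -0.003, -0.0]
wrist_force: [-17.6, 0.2, 2.6]
width: 0.0556
grip_force: 12.0
```

```bash
cat > prof.py <<'E'
from fit import *
s=arm.get_state(); print({k:np.round(s[k],4).tolist() for k in("ee_pos","ee_rot","wrist_force","moment","width")})
D=np.array([.5828,-.1877]);a=.127;R=np.array([[np.cos(a),np.sin(a)],[-np.sin(a),np.cos(a)]])
d=R@(s["ee_pos"][:2]-D); print("tcp in dock",np.round(d,4))
xs=np.arange(-.06,.0901,.005)
for n in("top","side"):
    f=cam(n); old=cv2.imread(f"pics/{n}0.png")
    for im in(old,f["frame"]):
        g=hsv(im)[...,2].astype(np.float32)
        for y in (0,.01):
            q=np.array([proj(f,[*(D+R.T@[x,y]),.012]) for x in xs],np.float32)
            print(n,y,cv2.remap(g,q[:,0].reshape(1,-1),q[:,1].reshape(1,-1),cv2.INTER_LINEAR)[0].astype(int))
E
python3 prof.py
```

```text
{'ee_pos': [0.4901, -0.1993, 0.0028], 'ee_rot': [0.998, 0.063, -0.0031, -0.0005], 'wrist_force': [-17.6358, 0.2224, 2.622], 'moment': [0.0655, 4.1611, 0.0473], 'width': 0.0556}
tcp in dock [-0.0934  0.0003]
top 0 [151 151 152 152 152 147 148 147 146 143 141 140 113  62  55  55  56  56
  56  56  57  57  58  57  57  57  57  56  56  72 116]
top 0.01 [150 151 152 152 152 148 147 148 145 145 141 140 111  61  54  54  55  53
  53  53  55  54  54  55  55  55  54  54  52  70 114]
top 0 [ 42  41  42  42  43  43  42  43  43  41  44  43  44  43  45  45  46  46
  47  48  47  47  48  49  49  48  50  57  56  72 120]
top 0.01 [ 57  59  46  42  42  42  43  41  45  43  45  43  44  45  45  45  44  44
  45  45  47  47  48  46  47  47  48  53  52  71 117]
side 0 [136 136 136 133 132 131 130 129 125 125 121  90  45  28  34  38  36  50
  46  36  52  46  36  54  50  37  53  52  52 109 132]
side 0.01 [136 135 136 133 131 131 130 128 125 125 122  92  39  28  74 134 148 161
 158 150 163 157 151 165 157 150 171 162 156 182 177]
side 0 [ 13  10  12  13  12  12  14  14  14  13  15  14  12  12  24  33  27  37
  34  26  39  37  26  39  37  28  41  42  51 112 135]
side 0.01 [ 13  14  13  14  13  13  15  12  13  14  13  14  15  13  45  82  88  95
  94  89  97  93  90  99  94  93 113 103 119 172 179]
```

Run:
```python
from fit import *
T,S=cam("top"),cam("side")
up=lambda im,k:cv2.convertScaleAbs(cv2.resize(im,(k,k),interpolation=cv2.INTER_CUBIC),alpha=2.0)
D=np.array([.5828,-.1877]);a=.127;R=np.array([[np.cos(a),np.sin(a)],[-np.sin(a),np.cos(a)]])
c=[]
for f in(T,S):
    u,v=proj(f,[*(D+R.T@[.0,0]),.01]).astype(int); c.append(up(f["frame"][v-25:v+25,u-25:u+25],400))
cv2.imwrite("pics/i2.png",np.hstack(c))
```

```text
(no output)
```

View pics/i2.png

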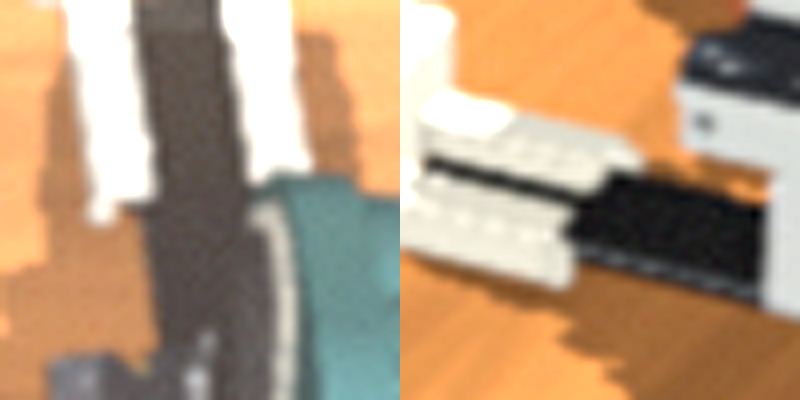

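The side view shows the nose in the mouth. The top view suggests the bank sits about 2 mm towards -y. I'll back off a little, let it settle flat, regrip, shift about 2 mm to +y and retry.

>>> step_arm:
  commands:
    - [[-0.006,0,0,0,0,0,0.4],[-0.012,0,0,0,0,0,0.4],[-0.012,0,0,0,0,0,0.4],[-0.012,0,0,0,0,0,0.7],[-0.012,0,0,0,0,0,0.7]]

```text
clock: 16.55
ee_pos: [0.4815, -0.2009, 0.0039]
ee_rot: [0.998, 0.063, 0.0, 0.0]
wrist_force: [-0.8, 0.0, -0.5]
width: 0.0653
grip_force: 0.0
```

>>> step_arm:
  commands:
    - [[0,0,0,0,0,0,0.7],[0,0,0,0,0,0,0.5],[0,0,0,0,0,0,0.4],[0,0,0,0,0,0,0.4],[0,0,0,0,0,0,0.4]]

```text
clock: 17.05
ee_pos: [0.481, -0.2008, 0.0037]
ee_rot: [0.998, 0.063, 0.0, -0.0]
wrist_force: [1.3, 0.2, -0.2]
width: 0.0556
grip_force: 12.0
```

>>> step_arm:
  commands:
    - [[0,-0.001,0,0,0,0,0.4],[0,-0.002,0,0,0,0,0.4],[0.005,-0.002,0,0,0,0,0.4],[0.01,-0.002,0,0,0,0,0.4],[0.013,-0.002,0,0,0,0,0.4]]

```text
clock: 17.55
ee_pos: [0.4932, -0.1971, 0.0037]
ee_rot: [0.998, 0.063, -0.001, -0.0]
wrist_force: [-8.1, -0.5, 9.8]
width: 0.0557
grip_force: 12.0
```

>>> step_arm:
  commands:
    - [[0.002,0,-0.001,0,0,0,0.4],[0.004,0,-0.001,0,0,0,0.4],[0.006,0,-0.001,0,0,0,0.4],[0.008,0,-0.001,0,0,0,0.4],[0.01,0,-0.001,0,0,0,0.4]]

```text
clock: 18.05
ee_pos: [0.5036, -0.1958, 0.0046]
ee_rot: [0.998, 0.063, -0.0, -0.0]
wrist_force: [-0.6, 0.6, -3.0]
width: 0.056
grip_force: 12.0
```

>>> step_arm:
  commands:
    - [[0.005,0,0,0,0,0,0.4],[0.01,0,0,0,0,0,0.4],[0.015,0,0,0,0,0,0.4],[0.02,0,0,0,0,0,0.4],[0.025,0,0,0,0,0,0.4]]

```text
clock: 18.55
ee_pos: [0.5288, -0.1926, 0.0047]
ee_rot: [0.998, 0.063, 0.0, -0.0]
wrist_force: [-1.0, -0.7, -2.6]
width: 0.0556
grip_force: 12.0
```

```bash
python3 prof.py
```

```text
{'ee_pos': [0.5288, -0.1926, 0.0047], 'ee_rot': [0.998, 0.0634, 0.0, -0.0], 'wrist_force': [-0.9618, -0.6721, -2.5803], 'moment': [0.0463, 0.1234, -0.0134], 'width': 0.0556}
tcp in dock [-0.0542  0.0019]
top 0 [151 151 152 152 152 147 148 147 146 143 141 140 113  62  55  55  56  56
  56  56  57  57  58  57  57  57  57  56  56  72 116]
top 0.01 [150 151 152 152 152 148 147 148 145 145 141 140 111  61  54  54  55  53
  53  53  55  54  54  55  55  55  54  54  52  70 114]
top 0 [55 51 48 49 50 50 50 49 48 48 46 47 46 45 46 45 45 43 43 44 44 45 47 47
 48 47 47 48 47 59 98]
top 0.01 [64 60 53 48 45 48 49 53 49 45 45 45 42 44 43 42 43 43 43 43 43 43 44 46
 45 46 47 45 46 58 96]
side 0 [136 136 136 133 132 131 130 129 125 125 121  90  45  28  34  38  36  50
  46  36  52  46  36  54  50  37  53  52  52 109 132]
side 0.01 [136 135 136 133 131 131 130 128 125 125 122  92  39  28  74 134 148 161
 158 150 163 157 151 165 157 150 171 162 156 182 177]
side 0 [ 14  47  94 111 111 110  77  19  12  14  11  13  14  13  12  17  20  25
  24  20  24  22  25  39  37  25  39  41  42  88 106]
side 0.01 [ 34  82 108 111 111  91  32  12  12  13  14  15  12  15  46  84  89  95
  95  89  96  93  89  99  93  91 112 101  96 120 117]
```

>>> step_arm:
  commands:
    - [[0.005,0,0,0,0,0,0.4],[0.01,0,0,0,0,0,0.4],[0.015,0,0,0,0,0,0.4],[0.02,0,0,0,0,0,0.4],[0.025,0,0,0,0,0,0.4]]

```text
clock: 19.15
ee_pos: [0.5535, -0.1895, 0.0047]
ee_rot: [0.998, 0.063, -0.0, -0.0]
wrist_force: [0.5, -0.3, -2.5]
width: 0.056
grip_force: 12.0
```

>>> step_arm:
  commands:
    - [[0.002,0,0,0,0,0,0.4],[0.004,0,0,0,0,0,0.4],[0.006,0,0,0,0,0,0.4],[0.008,0,0,0,0,0,0.4],[0.01,0,0,0,0,0,0.4]]

```text
clock: 19.65
ee_pos: [0.5631, -0.1883, 0.0047]
ee_rot: [0.998, 0.063, -0.0, -0.0]
wrist_force: [-0.1, 0.1, -2.5]
width: 0.0557
grip_force: 12.0
```

No stop felt yet, so the bank slipped a little in the pads earlier. I'll release it and finish by pushing on its rear end.

>>> step_arm:
  commands:
    - [[0,0,0,0,0,0,0.6],[0,0,0,0,0,0,0.75],[0,0,0,0,0,0,0.75],[0,0,0,0,0,0,0.75],[0,0,-0.01,0,0,0,0.75]]

```text
clock: 20.15
ee_pos: [0.5622, -0.1881, 0.0141]
ee_rot: [0.998, 0.063, -0.001, -0.0]
wrist_force: [-0.3, 0.1, -0.0]
width: 0.0706
grip_force: 0.0
```

>>> step_arm:
  commands:
    - [[0,0,-0.025,0,0,0,0.75],[0,0,-0.05,0,0,0,0.75],[-0.03,0,-0.05,0,0,0,0.4],[-0.06,0,-0.05,0,0,0,0],[-0.085,0,-0.05,0,0,0,0]]

```text
clock: 20.65
ee_pos: [0.4774, -0.1993, 0.0654]
ee_rot: [0.998, 0.063, 0.0, 0.0]
wrist_force: [-0.6, -0.8, 0.7]
width: 0.0495
grip_force: 0.0
```

Run:
```python
from fit import *
s=arm.get_state(); print(s["ee_pos"],s["width"])
f=cam("side"); D=np.array([.5828,-.1877]);a=.127;R=np.array([[np.cos(a),np.sin(a)],[-np.sin(a),np.cos(a)]])
g=hsv(f["frame"])[...,2].astype(np.float32); xs=np.arange(-.07,.0,.002)
for y in(-.02,0,.02):
    q=np.array([proj(f,[*(D+R.T@[x,y]),.016]) for x in xs],np.float32)
    print(y,cv2.remap(g,q[:,0].reshape(1,-1),q[:,1].reshape(1,-1),cv2.INTER_LINEAR)[0].astype(int))
```

```text
[ 0.47740138 -0.1993011   0.06544211] 0.04946976380188644
-0.02 [ 83  82  87  96 108 116 124 120 112  98  83  69  63  57  54  49  42  37
  34  34  33  33  34  35  35  33  32  30  30  31  34  38  43  47  50]
0 [84 81 80 80 80 77 73 62 48 33 23 15 15 14 13 12 12 13 13 13 13 12 12 13
 14 13 13 12 11 12 14 14 14 13 12]
0.02 [80 80 81 81 81 78 71 59 44 30 22 16 15 14 13 15 16 14 13 12 13 14 13 13
 13 13 12 13 14 13 13 12 11 11 12]
```

>>> step_arm:
  commands:
    - [[0,0.002,0.0,0,0,0,0],[0,0.002,0.02,0,0,0,0],[0,0.002,0.04,0,0,0,0],[0,0.002,0.055,0,0,0,0],[0,0.002,0.06,0,0,0,0]]

```text
clock: 21.2
ee_pos: [0.4789, -0.2007, 0.0035]
ee_rot: [0.998, 0.064, -0.001, -0.0]
wrist_force: [-0.1, -0.1, 1.0]
width: 0.0062
grip_force: 0.0
```

>>> step_arm:
  commands:
    - [[0.01,0,0,0,0,0,0],[0.02,0,0,0,0,0,0],[0.03,0,0,0,0,0,0],[0.036,0,0,0,0,0,0],[0.042,0,0,0,0,0,0]]

```text
clock: 21.7
ee_pos: [0.5215, -0.1956, 0.005]
ee_rot: [0.998, 0.063, 0.0, 0.0]
wrist_force: [-0.3, 0.4, -0.1]
width: 0.0008
grip_force: 0.0
```

>>> step_arm:
  commands:
    - [[0.002,0,0,0,0,0,0],[0.004,0,0,0,0,0,0],[0.006,0,0,0,0,0,0],[0.008,0,0,0,0,0,0],[0.008,0,0,0,0,0,0]]

```text
clock: 22.2
ee_pos: [0.5285, -0.1948, 0.0046]
ee_rot: [0.998, 0.063, -0.0, -0.0]
wrist_force: [-1.2, -2.1, 0.9]
width: 0.0004
grip_force: 0.3
```

>>> step_arm:
  commands:
    - [[0.002,0,0,0,0,0,0],[0.004,0,0,0,0,0,0],[0.006,0,0,0,0,0,0],[0.006,0,0,0,0,0,0],[0.006,0,0,0,0,0,0]]

```text
clock: 22.7
ee_pos: [0.5347, -0.1939, 0.0047]
ee_rot: [0.998, 0.063, 0.0, -0.0]
wrist_force: [0.8, 0.1, -0.5]
width: 0.0004
grip_force: 0.0
```

>>> step_arm:
  commands:
    - [[0.001,0,0,0,0,0,0],[0.002,0,0,0,0,0,0],[0.003,0,0,0,0,0,0],[0.003,0,0,0,0,0,0],[0.003,0,0,0,0,0,0]]

```text
clock: 23.2
ee_pos: [0.5355, -0.194, 0.0044]
ee_rot: [0.998, 0.063, -0.002, -0.0]
wrist_force: [-12.2, -0.7, 9.2]
width: 0.0003
grip_force: 6.3
```

The stop was hit where home is expected. One more nudge to confirm, then back away.

>>> step_arm:
  commands:
    - [[0.001,0,0,0,0,0,0],[0.002,0,0,0,0,0,0],[0.002,0,0,0,0,0,0],[0.002,0,0,0,0,0,0],[0.002,0,0,0,0,0,0]]

```text
clock: 23.7
ee_pos: [0.5356, -0.194, 0.0042]
ee_rot: [0.998, 0.063, -0.004, -0.0]
wrist_force: [-22.8, -1.1, 18.3]
width: 0.0007
grip_force: 11.8
```

>>> step_arm:
  commands:
    - [[-0.01,0,0,0,0,0,0],[-0.025,0,0,0,0,0,0],[-0.04,0,-0.02,0,0,0,0],[-0.04,-0.02,-0.06,0,0,0,0],[-0.04,-0.06,-0.1,0,0,0,0]]

```text
clock: 24.2
ee_pos: [0.4923, -0.1446, 0.1012]
ee_rot: [0.998, 0.062, 0.0, 0.0]
wrist_force: [1.4, 1.5, 1.5]
width: 0.0006
grip_force: 0.0
```

>>> step_arm:
  commands:
    - [[0,-0.045,0,0,0,0,0],[0,-0.09,0,0,0,0,0],[0,-0.135,0,0,0,0,0],[0,-0.18,0,0,0,0,0],[0,-0.22,0,0,0,0,0]]

```text
clock: 24.7
ee_pos: [0.4645, 0.0769, 0.1004]
ee_rot: [0.998, 0.064, 0.001, -0.0]
wrist_force: [0.1, -0.3, 0.5]
width: 0.0007
grip_force: 0.0
```

Run:
```python
from fit import *
f=cam("top"); S=cam("side"); D=np.array([.5828,-.1879]);a=.127;R=np.array([[np.cos(a),np.sin(a)],[-np.sin(a),np.cos(a)]])
g=hsv(f["frame"])[...,2].astype(np.float32); sat=hsv(f["frame"])[...,1].astype(np.float32)
def line(im,p0,p1,n):
    q=np.array([proj(f,[*(D+R.T@(np.array(p0)+(np.array(p1)-p0)*t)),.016]) for t in np.linspace(0,1,n)],np.float32)
    return cv2.remap(im,q[:,0].reshape(1,-1),q[:,1].reshape(1,-1),cv2.INTER_LINEAR)[0]
def edge(v,c): th=(v[:3].mean()+np.median(v[-8:]))/2; return c[np.argmax(v<th)]
n=81
for y in(-.02,-.01,0,.01,.02): print("rear edge at y",y,edge(line(g,[-.08,y],[0,y],n),np.linspace(-.08,0,n)))
for x in(-.03,-.025,-.02,-.015,-.01): print("sides at x",x,edge(line(g,[x,.055],[x,0],n),np.linspace(.055,0,n)),edge(line(g,[x,-.055],[x,0],n),np.linspace(-.055,0,n)))
up=lambda im:cv2.resize(im,(400,400),interpolation=cv2.INTER_CUBIC)
c=[]
for F in(f,S):
    u,v=proj(F,[*D,.01]).astype(int); c.append(up(F["frame"][v-40:v+40,u-40:u+40]))
cv2.imwrite("pics/e.png",np.hstack(c))
```

```text
rear edge at y -0.02 -0.04
rear edge at y -0.01 -0.039
rear edge at y 0 -0.039
rear edge at y 0.01 -0.04
rear edge at y 0.02 -0.039
sides at x -0.03 0.029562500000000002 -0.027500000000000004
sides at x -0.025 0.028875 -0.026812500000000003
sides at x -0.02 0.029562500000000002 -0.026812500000000003
sides at x -0.015 0.030250000000000003 -0.026812500000000003
sides at x -0.01 0.030250000000000003 -0.026812500000000003
```

The rear edge is at -40 mm, which is home, with lateral error under 2 mm and the bank square and free of the gripper. Handing in.

```bash
python3 -c "
from rig import workorder
print(workorder.finish_job())"
```

```text
the job is handed in; nothing more can be done
None
```

The power bank was laid flat on the table and released, then regripped by its narrow sides and slid into the dock, with a final push on its rear end; by camera it is fully home, and the job is handed in with no verdict shown.

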